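# Comb hexagon pins into a grooved tray

## Robot

A 6-joint arm with a two-finger parallel gripper is mounted at the origin on a cart in front of the work surface, level with it; the furniture and walls round the work are solid. World frame = base frame: x ahead of the robot, y to its left, z up, the work surface at z = 0. Lengths are in m, angles in rad, forces in N, time in s.
With the tool pointing down it reaches from about 0.275 to 0.975 m from the base axis. Payload 8.4 kg.
Tool frame: the origin (TCP) lies midway between the tips of the shut fingers; the grasp point (between the pads) lies 19 mm behind it; x points along the fingers, y is the direction in which the jaws open and shut, and the axes are right-handed (so a half turn about x gives the same grasp; the last joint's range is limited). The gripper opens to 92 mm and grips with 3 to 60 N. Pads are 20 mm wide; open, the fingers measure 128 mm over their backs; the gripper's body (75 mm by 189 mm) begins 69 mm behind the grasp point.
Start: joints at [-0.002, 0.353, 1.633, -0, 1.155, -0.002], TCP at [0.625, -0, 0.215] pointing down, gripper open.
Joint ranges: [-2.63, 2.63], [-0.92, 2.1], [0.06, 2.66], [-1.3, 4.44], [0, 2.69], [-3.02, 3.02]. Speed limits (rad/s): [2.22, 2.22, 2.79, 3.14, 3.14, 3.14].

## Interface

Orientations are given as a rotation vector (axis times angle).
In Python, from workcell import * gives the robot as it stands. Calls block until the motion is done:
- goto(position, orientation): joint-space move of the TCP to a pose.
- move_straight(position, frame=None, vel=0.15, threshold=None): straight line of the TCP; frame=None keeps the orientation; vel is the mean speed in m/s. With threshold (N) it stops when the force on the tool has changed by that much, and returns True; else False.
- set_joints(angles): joint-space move.
- grip(opening): opening from 0.0 (shut) to 1.0 (fully open); the grip force is fixed at half the most; returns when the fingers have stopped.
- pause(seconds).
- inverse_kinematics(position, orientation): joint angles nearest the present ones, or None.
- read_state(): the state.
- camera(name): name is "scene" or "side" or "wrist"; returns (picture, depth): 384x512x3 uint8, red, green, blue; 384x512 float32, m along the optical axis (not along the pixel's ray), 0 where there is no reading.
- camera_params(name): a dict with "camera_matrix" (3x3 intrinsics, pixels), "camera_from_world" (4x4, takes a point from world to camera coordinates); the wrist camera has in their place "T_tool_cam" (4x4, takes a point from camera to tool coordinates, whose origin is the TCP and whose axes are the tool frame's). Camera axes: x right, y down, z forward; pixel columns grow to the right and rows downward; lengths in m; the calibration is good to about 2 mm. The wrist camera is an equidistant fisheye: a pixel r from the principal point sees the ray r / f radians off the axis. A picture is of the moment at which its call begins: read the wrist's pose just before it. camera_params takes no time and is no camera call.
A pose or a line that the arm cannot do raises IKError and nothing moves.
- sign_off(): hands the job in, once; it reports no verdict.
The state is a dict: "time_s": time; "joints": joint angles; "joint_velocities": joint speeds; "joint_torque": joint torques, N m; "tool_pos": TCP position; "orientation": TCP orientation; "force": force on the tool from outside, world axes, zero at the start; "wrist_torque": the same for the moment, N m; "width": opening from 0.0 (shut) to 1.0 (fully open).
Only numpy, scipy, OpenCV 4.12 (cv2) and the standard library are available. Lean on these libraries where they do the work, as an engineer would, in place of code of your own. Each camera call takes 0.05 s, during which the arm holds its last target.

## Task

Take the rake by its wooden grip off its stand and set its two skids on the tray's rails at the flat landing end. Comb it over the grooves to the far wall with both skids kept lightly pressed on the rails all the way (the tray is sprung and breaks if pushed hard), so that all four hexagon pins drop fully into grooves, one to a groove; ease back rather than force a pin that jams, and comb again if any are left over. Then stand the rake back squarely on its stand; do not touch the pins with the fingers, and leave the things around alone.

Things in the scene. Friction and masses are not known exactly. Their poses are not given: they have to be found in the camera images.
- tray: Combing tray, fixed. Dark base plate 150 x 226 x 10 mm, origin under its centre. On it a grey insert 136 x 222 mm, grooved along x, floats on springs (4 N/mm, 6 mm travel; press it with 3 to 9 N). Its height was preset anywhere within 10 mm and is NOT reported: find it by touch. Comb from the flat landing (+y end) to the far wall (-y end).
- tray_rails (a point): Point on the tray's base underside, below where the tines start: tray y = +98 mm (turns with the tray, says nothing of the insert's height). Two flat rails run along y at tray x = +-60 mm, 16 mm wide, y -111 to +111 mm, tops at z = 47 to 57 mm (preset, unloaded). 104 mm clear between them; 8 mm below their tops is the landing, y +111 to -23 mm.
- tray_grooves (a point): Point on the tray's base underside below the middle of the grooves, tray y = -61 mm. Five grooves 12 mm wide, 9 mm deep, centres at tray y = -29, -45, -61, -77, -93 mm, parted by 4 mm ridges with round tops level with the landing. Far wall: inner face at y = -105 mm, top 1 mm below the rail tops.
- rake: Loose rake, 0.2 to 0.31 kg, upright on the stand. Origin midway between the soles of its two skids, under the tine row; z up. Nine 4 mm tines in a row along x (92 mm over all, gaps 7 mm), tips 6.5 mm below the soles: they clear the ridges by 1.5 mm when the skids ride on the rails. Skids at x = +-60 mm, 8 mm wide, flat sole 28 mm long in y (43 with turned-up ends). A half turn is the same.
- rake_grip (a point): Middle of the rake's wooden grip plate, 69 mm above the soles: 64 mm long (rake's x), 14 mm thick (rake's y), 46 mm high (46 to 92 mm above the soles). Pinch it across its thickness from above. Below it a steel cross bar 136 x 14 mm, 24 to 36 mm above the soles.
- stand: Fixed rake stand: steel plate 150 x 70 x 8 mm with two black plastic bars 18 mm wide and 64 mm long (along y) at x = +-60 mm, tops at z = 21 mm. Origin at the centre of its underside. The rake stands with one skid on each bar, its x axis along the stand's.
- hex_pin_1: Loose steel hexagon pin, 78 mm long along its own y axis, 8 mm over the flats (10 mm over the corners), origin at the middle of the underside as it lay at the start (it may roll over later); lies askew at the start.
- hex_pin_2: Loose steel hexagon pin, 78 mm long along its own y axis, 8 mm over the flats (10 mm over the corners), origin at the middle of the underside as it lay at the start (it may roll over later); lies askew at the start.
- hex_pin_3: Loose steel hexagon pin, 78 mm long along its own y axis, 8 mm over the flats (10 mm over the corners), origin at the middle of the underside as it lay at the start (it may roll over later); lies askew at the start.
- hex_pin_4: Loose steel hexagon pin, 78 mm long along its own y axis, 8 mm over the flats (10 mm over the corners), origin at the middle of the underside as it lay at the start (it may roll over later); lies askew at the start.
- pin_1_mid (a point): The middle of that pin, on its long axis (the point's y axis).
- pin_2_mid (a point): The middle of that pin, on its long axis (the point's y axis).
- pin_3_mid (a point): The middle of that pin, on its long axis (the point's y axis).
- pin_4_mid (a point): The middle of that pin, on its long axis (the point's y axis).
- cup: White open cup, 61 mm wide, 67 mm high, bystander standing between tray and stand; origin under its centre.
- spanner: Steel spanner 131 x 19 x 7 mm, bystander; origin under its centre.

How it is judged:
By the outcome, as a careful person would: the job done as asked, in the order asked, and still so for the second after the job is handed in, with the robot touching nothing.
It also fails if it takes over 67 s, if anything falls off the work surface, if the arm or the gripper's body presses on something with over 40 N, if the wrist force passes 120 N, or if a joint passes its speed limit or range.

## Working session

There is one attempt and no reset: what is moved stays moved. The work goes in short steps, each a Python script; the robot and the scene stay as the last script left them, time stands still between calls to the robot, and variables do not carry over. Pictures are saved under pics/ and viewed, and the job is handed in when it is done.

```bash
ls; mkdir -p pics; python3 - <<'E'
from workcell import *
import cv2,numpy as np
print({k:np.round(v,3) for k,v in read_state().items()})
for n in ["scene","side","wrist"]:
    p,d=camera(n); cv2.imwrite(f"pics/{n}0.png",p[:,:,::-1]); np.savez(f"{n}0.npz",p=p,d=d)
    c=camera_params(n)
    print(n,{k:np.round(v,4).tolist() for k,v in c.items()})
E
```

```text
pics
{'time_s': np.float64(0.0), 'joints': array([-0.002,  0.354,  1.634, -0.   ,  1.155, -0.002]), 'joint_velocities': array([-0.002,  0.   , -0.   , -0.001, -0.002,  0.001]), 'joint_torque': array([-2.0000e-03, -5.9385e+01, -3.3422e+01,  6.9000e-02,  2.3000e-02,
       -0.0000e+00]), 'tool_pos': array([0.625, 0.   , 0.214]), 'orientation': array([ 1.209,  1.21 , -1.21 ]), 'force': array([ 0.008,  0.293, -0.078]), 'wrist_torque': array([-0.031,  0.033, -0.002]), 'width': np.float64(0.999)}
scene {'camera_matrix': [[428.8967, 0.0, 252.9081], [0.0, 428.8967, 192.8092], [0.0, 0.0, 1.0]], 'camera_from_world': [[-0.4459, -0.8951, -0.001, 0.2782], [-0.6511, 0.3251, -0.6859, 0.4064], [0.6142, -0.3052, -0.7277, 0.8389], [0.0, 0.0, 0.0, 1.0]]}
side {'camera_matrix': [[379.1242, 0.0, 253.2271], [0.0, 379.1242, 190.2879], [0.0, 0.0, 1.0]], 'camera_from_world': [[0.9988, -0.0455, 0.0172, -0.5348], [-0.0085, -0.5104, -0.8599, 0.1026], [0.0479, 0.8587, -0.5102, 0.8428], [0.0, 0.0, 0.0, 1.0]]}
wrist {'camera_matrix': [[297.3186, 0.0, 256.3377], [0.0, 297.3186, 193.0465], [0.0, 0.0, 1.0]], 'T_tool_cam': [[-0.0008, -0.2626, 0.9649, -0.1687], [1.0, -0.0008, 0.0006, -0.0014], [0.0006, 0.9649, 0.2626, -0.0726], [0.0, 0.0, 0.0, 1.0]]}
```

View pics/scene0.png

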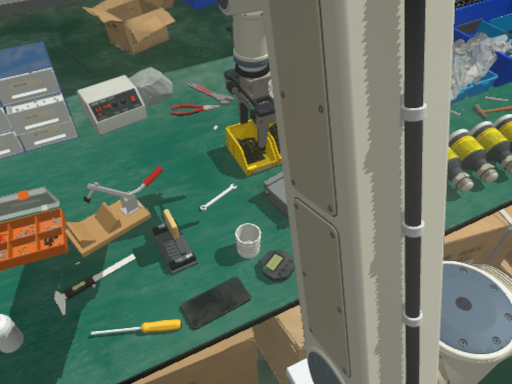

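View pics/side0.png

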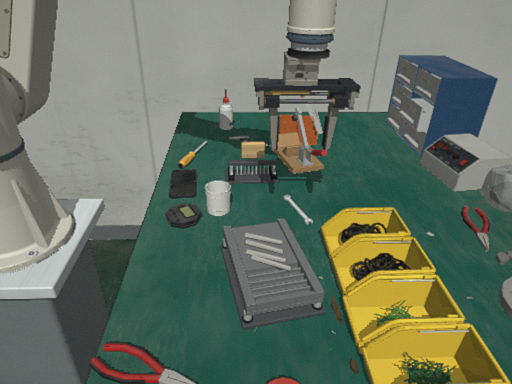

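View pics/wrist0.png

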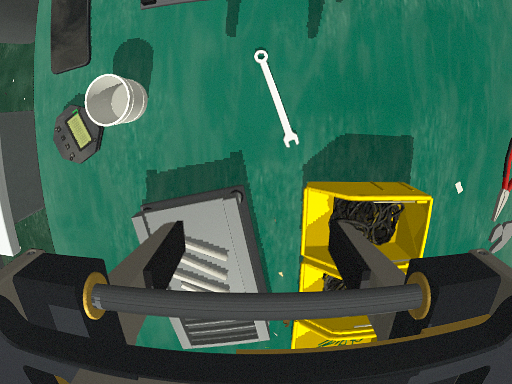

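Side view: rake on its stand around (252,170), cup (217,197), spanner (298,208), tray (272,270) with the four pins at about (265,250). Next I turn the depth into world maps.

```bash
cat > h.py <<'E'
import numpy as np,cv2
from scipy.spatial.transform import Rotation as R
def cloud(d,c):
    K=np.array(c["camera_matrix"]);T=np.linalg.inv(np.array(c["camera_from_world"]))
    v,u=np.mgrid[:d.shape[0],:d.shape[1]]
    X=np.stack([(u-K[0,2])*d/K[0,0],(v-K[1,2])*d/K[1,1],d],-1)
    return X@T[:3,:3].T+T[:3,3]
def wcloud(d,c,pos,ori):
    K=np.array(c["camera_matrix"]);f=K[0,0]
    v,u=np.mgrid[:d.shape[0],:d.shape[1]]
    a=(u-K[0,2])/f;b=(v-K[1,2])/f;r=np.hypot(a,b)+1e-9
    t=np.tan(np.minimum(r,1.4))/r
    X=np.stack([a*t*d,b*t*d,d],-1)
    T=np.array(c["T_tool_cam"]);X=X@T[:3,:3].T+T[:3,3]
    return X@R.from_rotvec(ori).as_matrix().T+np.array(pos)
def topmap(P,p,x0,x1,y0,y1,s,zmax=.2):
    # image: right = -y, up = +x ; s px per m
    H=int((x1-x0)*s);W=int((y1-y0)*s);im=np.zeros((H,W,3),np.uint8);z=np.full((H,W),-1.)
    q=P.reshape(-1,3);c=p.reshape(-1,3)
    ok=(q[:,0]>x0)&(q[:,0]<x1)&(q[:,1]>y0)&(q[:,1]<y1)&(q[:,2]<zmax)
    q=q[ok];c=c[ok];o=np.argsort(q[:,2]);q=q[o];c=c[o]
    i=((x1-q[:,0])*s).astype(int).clip(0,H-1);j=((y1-q[:,1])*s).astype(int).clip(0,W-1)
    im[i,j]=c;z[i,j]=q[:,2];return im,z
E
cat > a.py <<'E'
from workcell import *
from h import *
s=np.load("side0.npz");P=cloud(s["d"],camera_params("side"))
d=s["d"]
for u,v in [(252,170),(217,197),(290,208),(232,181),(275,181),(252,163),(248,225),(320,305),(232,228),(285,225),(245,318),(265,240),(262,250),(270,260),(272,245)]:
    print((u,v),np.round(P[v,u],4))
s=np.load("scene0.npz");P=cloud(s["d"],camera_params("scene"))
print("scene")
for u,v in [(172,223),(168,228),(178,245),(160,240),(190,260)]: print((u,v),np.round(P[v,u],4))
E
python3 a.py
python3 - <<'E'
import cv2
a=cv2.imread('pics/side0.png')
cv2.imwrite('pics/sideC1.png',cv2.resize(a[140:200,200:300],None,fx=7,fy=7,interpolation=cv2.INTER_CUBIC))
cv2.imwrite('pics/sideC2.png',cv2.resize(a[205:335,205:335],None,fx=4.5,fy=4.5,interpolation=cv2.INTER_CUBIC))
E
```

```text
(252, 170) [0.5431 0.2566 0.0285]
(217, 197) [0.4521 0.0666 0.057 ]
(290, 208) [6.333e-01 1.017e-01 5.000e-04]
(232, 181) [0.4864 0.2305 0.0079]
(275, 181) [0.6071 0.2306 0.0068]
(252, 163) [0.5427 0.2546 0.0516]
(248, 225) [ 5.245e-01  3.200e-02 -2.000e-04]
(320, 305) [ 0.6416 -0.2333  0.0178]
(232, 228) [ 0.4875 -0.0437  0.0474]
(285, 225) [ 0.5991 -0.0503  0.0582]
(245, 318) [ 0.5095 -0.2598  0.0202]
(265, 240) [ 0.554  -0.0931  0.0528]
(262, 250) [ 0.5464 -0.1186  0.0483]
(270, 260) [ 0.5586 -0.1568  0.0559]
(272, 245) [ 0.5676 -0.102   0.047 ]
scene
(172, 223) [0.5259 0.2595 0.1137]
(168, 228) [0.5493 0.2674 0.0733]
(178, 245) [0.5028 0.2607 0.0567]
(160, 240) [0.5742 0.2901 0.0091]
(190, 260) [0.4752 0.2448 0.0195]
```

View pics/sideC1.png

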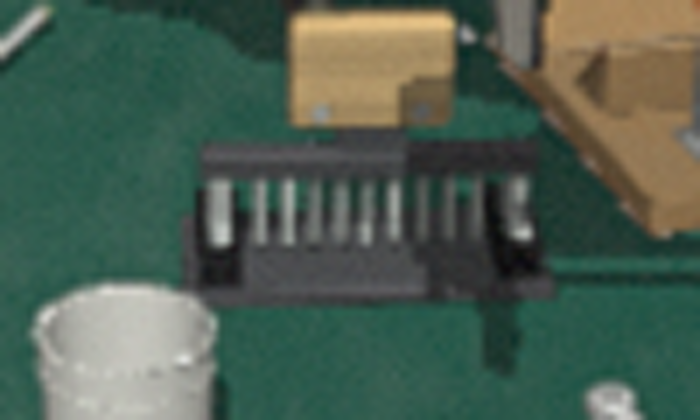

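View pics/sideC2.png

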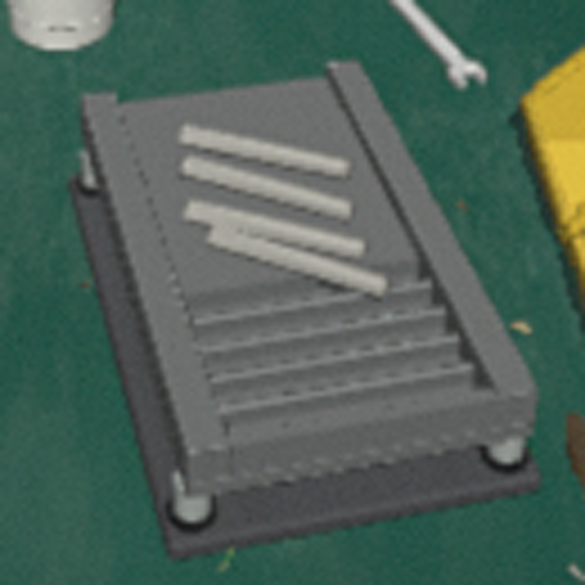

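```bash
cat > b.py <<'E'
from workcell import *
from h import *
def shot(n):
    s=read_state();p,d=camera("wrist");np.savez(n+".npz",p=p,d=d,pos=s["tool_pos"],ori=s["orientation"])
    cv2.imwrite(f"pics/{n}.png",p[:,:,::-1])
ori=R.from_matrix(np.array([[0,0,-1.],[0,1,0],[1,0,0]]).T@np.eye(3)).as_rotvec() 
M=np.column_stack([[0,0,-1],[0,1,0],[1,0,0]]).astype(float); ori=R.from_matrix(M).as_rotvec()
goto([0.58,-0.06,0.27],ori);shot("w1")
goto([0.545,0.262,0.27],ori);shot("w2")
print(read_state()["time_s"],read_state()["joints"],read_state()["force"])
E
python3 b.py
```

```text
2.9667 [ 4.43820102e-01  2.74541712e-01  1.61716461e+00 -4.19861151e-04
  1.24993825e+00 -1.12566673e+00] [ 3.59877710e-01 -1.55642995e+00 -1.25646221e-05]
```

View pics/w1.png

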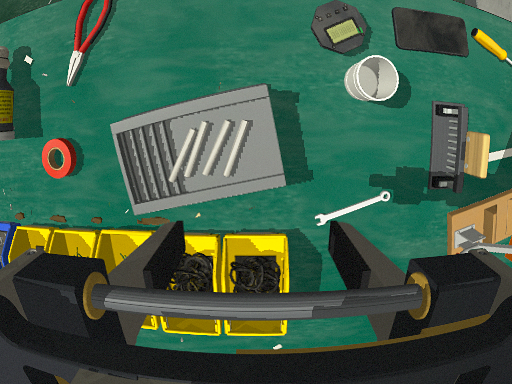

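View pics/w2.png

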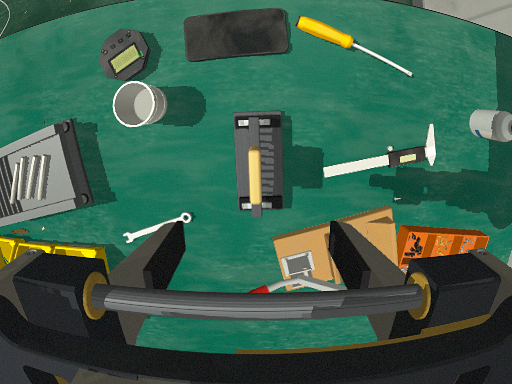

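```bash
cat > c.py <<'E'
from workcell import *
from h import *
for n in ["w1","w2"]:
    s=np.load(n+".npz");P=wcloud(s["d"],camera_params("wrist"),s["pos"],s["ori"])
    b=(0.45,0.7,-0.26,0.05) if n=="w1" else (0.43,0.68,0.17,0.37)
    sc=2200
    im,z=topmap(P,s["p"],*b,sc,.16)
    cv2.imwrite(f"pics/{n}_top.png",im[:,:,::-1])
    zz=cv2.applyColorMap(np.clip((z)*2000,0,255).astype(np.uint8),cv2.COLORMAP_JET)
    cv2.imwrite(f"pics/{n}_z.png",zz); print(im.shape)
E
python3 c.py
```

```text
(549, 682, 3)
(550, 439, 3)
```

w1 shows the tray fully (114..285, 85..215), the pins at (180..245,120..180), cup (372,80). w2 shows the rake in the stand (258,165), with the hammer vise below and to the right at (300,265).

```bash
cat > d.py <<'E'
from workcell import *
from h import *
W=camera_params("wrist")
def L(n):
    s=np.load(n+".npz");return wcloud(s["d"],W,s["pos"],s["ori"]),s["p"].astype(int)
P,p=L("w2"); side=np.load("side0.npz");PS=cloud(side["d"],camera_params("side"));ps=side["p"].astype(int)
sc=np.load("scene0.npz");PC=cloud(sc["d"],camera_params("scene"));pc=sc["p"].astype(int)
def rect(q,nm):
    r=cv2.minAreaRect((q[:,:2]*1000).astype(np.float32));print(nm,len(q),"c",np.round(r[0],1),"sz",np.round(r[1],1),"ang",round(r[2],2),"z",np.round(np.percentile(q[:,2],[2,50,98])*1000,1))
def box(P,b):return (P[...,0]>b[0])&(P[...,0]<b[1])&(P[...,1]>b[2])&(P[...,1]<b[3])
for nm,P_,p_ in [("w2",P,p),("side",PS,ps),("scene",PC,pc)]:
    b=box(P_,(.43,.66,.17,.37))
    yel=(p_[...,0]>p_[...,2]+50)&(p_[...,0]>120)
    m=b&yel&(P_[...,2]>.05)&(P_[...,0]<.62)
    if m.sum()>5: rect(P_[m],nm+" grip")
    top=m&(P_[...,2]>.105)
    if top.sum()>5: rect(P_[top],nm+" griptop")
# stand plate
from numpy.linalg import norm
m=box(P,(.43,.63,.19,.34))&(P[...,2]>.004)&(P[...,2]<.012); rect(P[m],"plate")
m=box(P,(.43,.63,.19,.34))&(P[...,2]>.018)&(P[...,2]<.024); 
for lo,hi in [(.43,.53),(.56,.64)]:
    mm=m&box(P,(lo,hi,.19,.34)); rect(P[mm],"bar")
m=box(P,(.60,.80,.15,.50)); print("vise max z",np.nanmax(np.where(m&(P[...,2]<.24),P[...,2],0)))
m=box(PC,(.42,.80,.12,.50)); 
for x in np.arange(.42,.8,.04):print(round(x,2),[round(float(np.max(PC[...,2][box(PC,(x,x+.04,y,y+.05))],initial=0)),2) for y in np.arange(.1,.45,.05)])
E
python3 d.py
```

```text
w2 grip 1060 c [513.3 256.6] sz [133.5  97.5] ang 53.61 z [108.2 112.2 438.7]
w2 griptop 1048 c [513.3 256.6] sz [133.5  97.5] ang 53.61 z [108.6 112.2 438.7]
side grip 300 c [544.7 253.7] sz [16.1 60.4] ang 88.8 z [ 72.   98.4 114.2]
side griptop 96 c [544.6 254.6] sz [15.  60.1] ang 89.77 z [105.4 110.9 114.4]
scene grip 150 c [543.3 260.1] sz [62.9 13.4] ang 2.18 z [ 74.  112.9 116.2]
scene griptop 122 c [543.4 260.1] sz [62.7 13.4] ang 2.18 z [107.8 113.3 116.6]
plate 2713 c [541.1 263.7] sz [150.5  70.5] ang 2.46 z [4.9 6.8 8.6]
bar 336 c [480.4 260.4] sz [18.8 63.1] ang 1.98 z [18.3 19.6 21.7]
bar 276 c [601.2 266. ] sz [18.3 64. ] ang 3.35 z [18.4 20.  22.7]
vise max z 0.1262407894739985
0.42 [0.07, 0.01, 0.01, 0.01, 0.01, 0.01, 0.01]
0.46 [0.07, 0.01, 0.03, 0.06, 0.01, 0.01, 0.01]
0.5 [0.01, 0.01, 0.01, 0.12, 0.01, 0.01, 0.01]
0.54 [0.01, 0.01, 0.01, 0.12, 0.01, 0.01, 0.01]
0.58 [0.01, 0.01, 0.02, 0.06, 0.01, 0.01, 0.01]
0.62 [0.01, 0.01, 0.0, 0.02, 0.02, 0.05, 0.04]
0.66 [0.01, 0.01, 0.01, 0.02, 0.1, 0.16, 0.17]
0.7 [0.01, 0.01, 0.11, 0.1, 0.1, 0.12, 0.04]
0.74 [0.01, 0.01, 0.01, 0.01, 0.02, 0.02, 0.01]
0.78 [0.01, 0.01, 0.01, 0.01, 0.01, 0.01, 0.01]
```

View pics/w2_top.png

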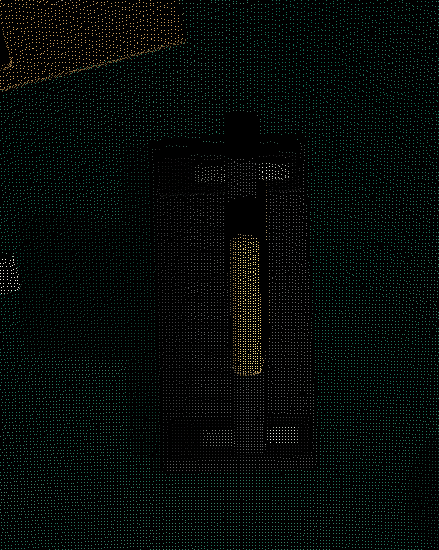

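View pics/w1_top.png

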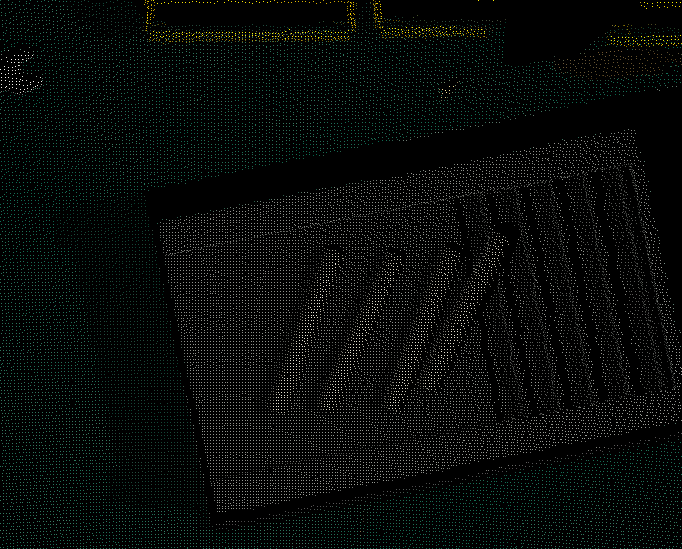

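```bash
cat > e.py <<'E'
exec(open("d.py").read().split("for nm,P_")[0])
yel=(p[...,0]>p[...,2]+50)&(p[...,0]>120)
m=box(P,(.48,.60,.22,.30))&yel&(P[...,2]>.1)&(P[...,2]<.12);rect(P[m],"w2 grip top")
q=P[m];c=q[:,:2].mean(0);u,s_,vt=np.linalg.svd(q[:,:2]-c);print("pca",c,np.degrees(np.arctan2(vt[0,1],vt[0,0])))
m=box(P,(.45,.63,.19,.34))&(P[...,2]>.03)&(P[...,2]<.045);rect(P[m],"w2 crossbar")
m=box(P,(.45,.63,.15,.19))&(P[...,2]<.02);print("table z near stand",np.median(P[m][:,2]))
Q,q_=L("w1")
m=box(Q,(.45,.66,.03,.1));print("table z near tray",np.median(Q[m][:,2]))
b=box(Q,(.40,.70,-.32,.03))
T=None
m=b&(Q[...,2]>.035)&(Q[...,2]<.075)&(abs(q_[...,0]-q_[...,2])<25);rect(Q[m],"tray w1")
r=cv2.minAreaRect((Q[m][:,:2]*1000).astype(np.float32));print("corners",cv2.boxPoints(r).round(1).tolist())
b=box(PS,(.40,.70,-.32,.03))
m=b&(PS[...,2]>.04)&(PS[...,2]<.075)&(abs(ps[...,0]-ps[...,2])<25);rect(PS[m],"tray side")
r=cv2.minAreaRect((PS[m][:,:2]*1000).astype(np.float32));print("corners",cv2.boxPoints(r).round(1).tolist())
m=box(PS,(.40,.70,-.32,.03))&(PS[...,2]>.006)&(PS[...,2]<.014);rect(PS[m],"base side")
E
python3 e.py
```

```text
w2 grip top 634 c [541.5 257.9] sz [63.8 13.4] ang 1.87 z [108.3 111.3 113.1]
pca [0.54055636 0.25793067] 1.902712920127699Traceback (most recent call last):
  File "e.py", line 5, in <module>
    m=box(P,(.45,.63,.19,.34))&(P[...,2]>.03)&(P[...,2]<.045);rect(P[m],"w2 crossbar")
                                                              ~~~~^^^^^^^^^^^^^^^^^^^^
  File "<string>", line 9, in rect
    return _quantile_unchecked(
        a, q, axis, out, overwrite_input, method, keepdims, weights)
    return _ureduce(a,
                    func=_quantile_ureduce_func,
    ...<5 lines>...
                    overwrite_input=overwrite_input,
                    method=method)
    r = func(a, **kwargs)
    result = _quantile(arr,
                       quantiles=q,
    ...<2 lines>...
                       out=out,
                       weights=wgt)
    slices_having_nans = np.isnan(arr[-1, ...])
                                  ~~~^^^^^^^^^
IndexError: index -1 is out of bounds for axis 0 with size 0
```

```bash
sed -i 's/>.03)&(P\[...,2\]<.045)/>.05)\&(P[...,2]<.062)/' e.py; python3 e.py
```

```text
w2 grip top 634 c [541.5 257.9] sz [63.8 13.4] ang 1.87 z [108.3 111.3 113.1]
pca [0.54055636 0.25793067] 1.902712920127699
w2 crossbar 446 c [540.5 257.8] sz [134.8  14.1] ang 1.39 z [53.4 55.5 57.3]
table z near stand -0.0014187808095006138
table z near tray -0.0011019368254641115
tray w1 15898 c [ 554.2 -144.1] sz [136.7 223.8] ang 11.36 z [36.7 47.  55.9]
corners [[465.20001220703125, -47.79999923706055], [509.20001220703125, -267.29998779296875], [643.2999877929688, -240.3000030517578], [599.2000122070312, -20.899999618530273]]
tray side 5790 c [ 555.9 -143.3] sz [136.6 226.8] ang 11.33 z [40.5 49.1 57.6]
corners [[466.6000061035156, -45.599998474121094], [511.20001220703125, -267.8999938964844], [645.0999755859375, -241.10000610351562], [600.5999755859375, -18.700000762939453]]
base side 1380 c [ 599.7 -181. ] sz [240.3 299.2] ang 7.65 z [ 6.6 10.1 13. ]
```

```bash
cat > f.py <<'E'
exec(open("d.py").read().split("for nm,P_")[0])
Q,q_=L("w1")
o=np.array([.5543,-.1441]);a=np.radians(11.36);A=np.array([[np.cos(a),np.sin(a)],[-np.sin(a),np.cos(a)]])
for nm,G in [("w1",Q),("side",PS)]:
    t=(G[...,:2]-o)@A.T*1000;z=G[...,2]*1000
    for sx in(-60,60):
        for y0,y1 in[(60,105),(-20,20),(-100,-60)]:
            m=(abs(t[...,0]-sx)<6)&(t[...,1]>y0)&(t[...,1]<y1)&(z>30)&(z<70);print(nm,sx,y0,m.sum(),np.round(np.median(z[m]),1) if m.sum() else None,end="; ")
    m=(abs(t[...,0])<45)&(t[...,1]>80)&(t[...,1]<108)&(z>20);print("\n landing",np.median(z[m]))
    for e in (-1,1):
        for ax in (0,1):
            pass
    pm=(abs(t[...,0])<50)&(t[...,1]>-100)&(t[...,1]<95)&(z>20)&(z<80)
    col=np.array((q_ if nm=="w1" else ps)).sum(-1)
    zl=np.median(z[m]); k=(pm&(z>zl+4)).astype(np.uint8)
    n,lab,st,_=cv2.connectedComponentsWithStats(k)
    for i in range(1,n):
        if st[i,4]>40: 
            r=cv2.minAreaRect(t[lab==i].astype(np.float32)); bx=cv2.boxPoints(r)
            print(nm,"pin",st[i,4],np.round(r[0],1),np.round(r[1],1),round(r[2],1),"y",bx[:,1].min().round(1),bx[:,1].max().round(1),"x",bx[:,0].min().round(1),bx[:,0].max().round(1))
E
python3 f.py
```

```text
w1 -60 60 326 54.6; w1 -60 -20 265 54.5; w1 -60 -100 225 54.3; w1 60 60 298 54.8; w1 60 -20 243 54.7; w1 60 -100 205 54.5; 
 landing 390.55475578746615
side -60 60 102 56.1; side -60 -20 110 56.3; side -60 -100 135 56.1; side 60 60 85 56.2; side 60 -20 100 56.0; side 60 -100 141 55.9; 
 landing 48.47407227854039
side pin 151 [ 7.2 53.8] [10.5 78.4] 60.6 y 30.0 77.6 x -29.5 43.9
side pin 152 [ 2.  29.9] [11.  77.6] 56.5 y 3.9 55.9 x -33.4 37.4
side pin 346 [-1.1 -9.2] [28.8 92.3] 57.8 y -45.9 27.6 x -47.8 45.6
```

```bash
cat >> h.py <<'E'
def ori(deg):
    a=np.radians(deg);M=np.column_stack([[0,0,-1],[0,1,0],[1,0,0]]).astype(float)
    return (R.from_euler('z',a)*R.from_matrix(M)).as_rotvec()
E
python3 - <<'E'
from workcell import *
from h import *
goto([.5412,.258,.16],ori(1.9)); pause(.2); print(read_state()["force"])
print(move_straight([.5412,.258,.068],vel=.08,threshold=8))
s=read_state();print(s["tool_pos"],s["force"])
grip(0.0);s=read_state();print(s["width"],s["force"],s["wrist_torque"])
print(move_straight([.5412,.258,.12],vel=.06)); pause(.3)
s=read_state();print(s["time_s"],s["tool_pos"],s["force"],s["wrist_torque"],s["width"])
p,d=camera("side");cv2.imwrite("pics/g1.png",p[:,:,::-1]);np.savez("g1.npz",p=p,d=d)
E
```

```text
[0.36592547 0.22925634 0.55218571]
False
[0.54162037 0.25819553 0.06856768] [-0.20866193 -0.22362565  0.16801784]
0.1497512690390137 [ 0.4249905   0.0412384  -0.51962379] [ 0.16590857 -0.09174203  0.04020981]
False
7.4583 [0.54106605 0.25795778 0.11973906] [ 0.03105477  1.2307412  -1.19698952] [ 0.08873429 -0.12200709  0.03029317] 0.14866381593643757
```

View pics/g1.png

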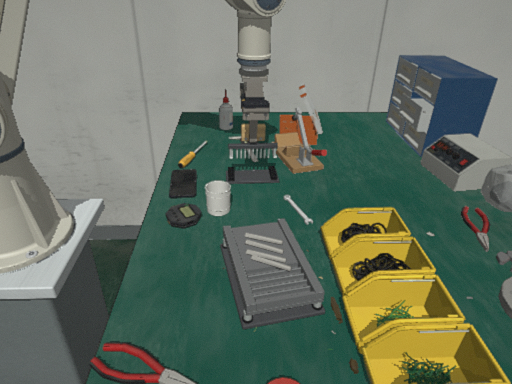

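```bash
cat >> h.py <<'E'
YAW=11.36
def tp(x,y,z):
    a=np.radians(YAW);return [.5545+(x*np.cos(a)-y*np.sin(a))/1000,-.1440+(x*np.sin(a)+y*np.cos(a))/1000,z]
E
python3 - <<'E'
from workcell import *
from h import *
move_straight([.5412,.258,.18],vel=.15)
goto(tp(0,97,.175),ori(YAW))
move_straight(tp(0,97,.120),vel=.08); pause(.4)
s=read_state();print(s["time_s"],s["tool_pos"],tp(0,97,.12),s["force"],s["wrist_torque"])
p,d=camera("side");cv2.imwrite("pics/g2.png",cv2.resize(p[150:340,180:360,::-1],None,fx=3,fy=3,interpolation=cv2.INTER_CUBIC));np.savez("g2.npz",p=p,d=d)
E
```

```text
10.4667 [ 0.53550824 -0.04894753  0.12022675] [np.float64(0.5353936254132091), np.float64(-0.048900334121779215), 0.12] [ 0.79814993  0.21107347 -2.88041658] [ 0.1138315  -0.08559241 -0.01124107]
```

View pics/g2.png

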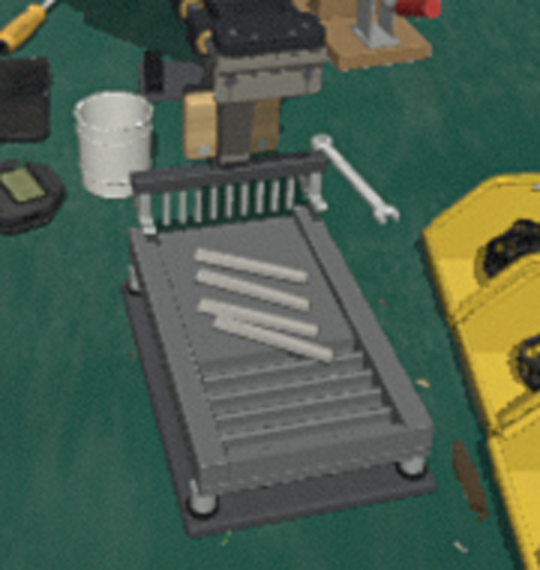

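g2: skids at about (147,230) and (315,205), hovering above the rails' landing end. I check the lateral centring from depth, then touch down.

```bash
python3 - <<'E'
from workcell import *
from h import *
for n,(cx,cy) in [("g2",(.5555,-.1435))]:
    s=np.load("g2.npz");P=cloud(s["d"],camera_params("side"))
    a=np.radians(YAW);t=np.stack([(P[...,0]-cx)*np.cos(a)+(P[...,1]-cy)*np.sin(a),-(P[...,0]-cx)*np.sin(a)+(P[...,1]-cy)*np.cos(a),P[...,2]],-1)*1000
    m=(t[...,2]>97)&(t[...,2]<111)&(abs(t[...,0])<85)&(abs(t[...,1]-97)<15)
    q=t[m];print(len(q),q.min(0),q.max(0)); r=cv2.minAreaRect(q[:,:2].astype(np.float32));print(r)
    m=(t[...,2]>40)&(t[...,2]<62)&(abs(t[...,0])<85)&(abs(t[...,1])<60);q=t[m];print("tray x",np.percentile(q[:,0],[.5,99.5]))
    m=(t[...,2]>72)&(t[...,2]<96)&(abs(t[...,0])<85)&(abs(t[...,1]-97)<25)
    q=t[m];print("skids",np.percentile(q[:,0],[0,1,99,100]))
E
```

```text
479 [-66.85967982  86.15339434  97.16869182] [ 68.60324047 103.88042408 110.99003829]
((0.8797836303710938, 95.05642700195312), (17.56402015686035, 135.44390869140625), 89.8435287475586)
tray x [-67.53724376  67.43851004]
skids [-63.15679156 -62.86632031  63.95400141  64.89504106]
```

```bash
python3 - <<'E'
from workcell import *
from h import *
f0=np.mean([(pause(.03),read_state()["force"])[1] for _ in range(5)],0);t0=np.array(read_state()["wrist_torque"]);print(f0)
move_straight(tp(-.5,97,.108),vel=.05);pause(.15)
hit=move_straight(tp(-.5,97,.099),vel=.008,threshold=2.5)
pause(.2);s=read_state();z=s["tool_pos"][2];print(hit,z,np.round(np.array(s["force"])-f0,2),np.round(np.array(s["wrist_torque"])-t0,3),s["time_s"])
for k in range(3):
    move_straight(tp(-.5,97,z-.0005*(k+1)),vel=.01);pause(.25);s=read_state();print(s["tool_pos"][2],np.round(np.array(s["force"])-f0,2),np.round(np.array(s["wrist_torque"])-t0,3))
    if s["force"][2]-f0[2]>5:break
print(s["time_s"])
E
```

```text
[ 0.16477459 -0.32778449 -2.37248687]
True 0.10171804995404436 [0.94 0.17 5.11] [-0.1   -0.474  0.077] 12.1833
0.1012644291463091 [-0.4   0.09  7.01] [-0.004 -0.3    0.058]
12.6833
```

```bash
python3 - <<'E'
from workcell import *
from h import *
S=[]
for _ in range(8):
    pause(.04);s=read_state();S.append(np.r_[s["force"],s["wrist_torque"]])
S=np.array(S);print(S.mean(0).round(2),S.std(0).round(2))
M=R.from_rotvec(s["orientation"]).as_matrix();T=R.from_rotvec(ori(YAW)).as_matrix()
print("ori err deg",np.degrees((R.from_matrix(M)*R.from_matrix(T).inv()).as_rotvec()).round(3))
print(s["tool_pos"],tp(-.5,97,.1012),s["time_s"])
p,d=camera("side");np.savez("g3.npz",p=p,d=d);cv2.imwrite("pics/g3.png",cv2.resize(p[180:280,200:320,::-1],None,fx=6,fy=6,interpolation=cv2.INTER_CUBIC))
E
```

```text
[-0.57 -0.4   4.12  0.12 -0.24  0.02] [0.43 0.56 0.4  0.03 0.03 0.02]
ori err deg [0.01  0.096 0.001]
[ 0.53489467 -0.04899976  0.10123068] [np.float64(0.5349034209499193), np.float64(-0.04899882058872143), 0.1012] 13.0167
```

View pics/g3.png

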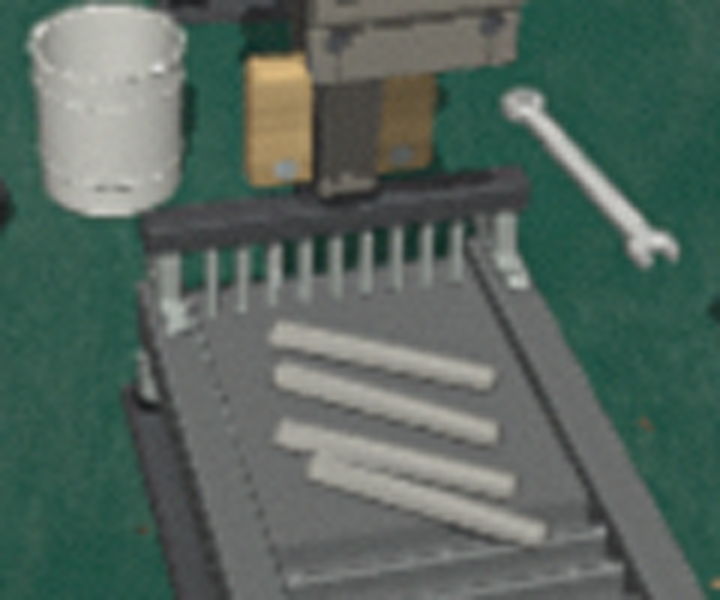

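```bash
cat > comb.py <<'E'
from workcell import *
from h import *
F0=-2.4
def rori(roll=-0.2):
    return (R.from_euler('z',np.radians(YAW))*R.from_euler('y',np.radians(roll))*R.from_euler('z',-np.radians(YAW))*R.from_rotvec(ori(YAW))).as_rotvec()
a=np.radians(YAW);EX=np.array([np.cos(a),np.sin(a),0]);EY=np.array([-np.sin(a),np.cos(a),0])
def rd(n=3,dt=.02):
    S=[]
    for _ in range(n):
        pause(dt);s=read_state();S.append(np.r_[s["force"],s["wrist_torque"]])
    S=np.mean(S,0);f=S[:3];t=S[3:]
    return dict(z=s["tool_pos"][2],press=f[2]-F0,fy=f@EY,fx=f@EX,mx=t@EX,my=t@EY,t=s["time_s"],y=((np.array(s["tool_pos"])-np.array(tp(0,0,0)))@EY)*1000)
def pr(r,*a):print(" ".join(f"{k}={v:.4f}" if k=="z" else f"{k}={v:.2f}" for k,v in r.items()),*a)
E
python3 - <<'E'
from comb import *
pr(rd(6))
move_straight(tp(-.5,97,.1013),rori(-.25),vel=.01); pause(.2)
pr(rd(6))
E
```

```text
z=0.1012 press=6.78 fy=-0.04 fx=-0.57 mx=0.06 my=-0.24 t=13.17 y=97.01
z=0.1013 press=6.63 fy=0.47 fx=0.05 mx=0.10 my=0.33 t=13.72 y=97.01
```

```bash
cat >> comb.py <<'E'
def seg(y,z,roll,vel=.03,thr=7):
    return move_straight(tp(-.5,y,z),rori(roll),vel=vel,threshold=thr)
E
python3 - <<'E'
from comb import *
zc=.1013;roll=-.08
seg(97,zc,roll,.01);pause(.1);pr(rd(5))
y=97
while y>62:
    y-=6
    h=seg(y,zc,roll,.03);r=rd(3);pr(r,h,round(zc,4))
    zc+=np.clip((r["press"]-6)/4000*.6,-.0004,.0004)
    roll+=np.clip((r["my"]+.1)/2.28*.4,-.05,.05)
    if h or r["press"]<2 or r["press"]>10:break
print(zc,roll)
p,d=camera("side");cv2.imwrite("pics/g4.png",cv2.resize(p[180:340,200:350,::-1],None,fx=4,fy=4,interpolation=cv2.INTER_CUBIC))
E
```

```text
z=0.1013 press=6.19 fy=0.38 fx=0.34 mx=0.11 my=0.17 t=14.15 y=97.03
z=0.1013 press=6.83 fy=1.38 fx=-0.65 mx=0.45 my=0.18 t=14.55 y=90.84 False 0.1013
z=0.1014 press=5.97 fy=0.81 fx=-0.39 mx=0.17 my=0.11 t=14.95 y=84.59 False 0.1014
z=0.1015 press=5.68 fy=0.35 fx=-0.78 mx=0.18 my=0.02 t=15.35 y=78.62 False 0.1014
z=0.1014 press=6.23 fy=1.34 fx=-0.06 mx=0.25 my=-0.08 t=15.75 y=72.65 False 0.1014
z=0.1015 press=6.58 fy=0.49 fx=-0.29 mx=0.22 my=-0.11 t=16.15 y=66.63 False 0.1014
z=0.1015 press=5.47 fy=0.13 fx=-0.69 mx=0.20 my=-0.09 t=16.55 y=60.62 False 0.1015
0.10141456790244513 0.028258944291070294
```

View pics/g4.png

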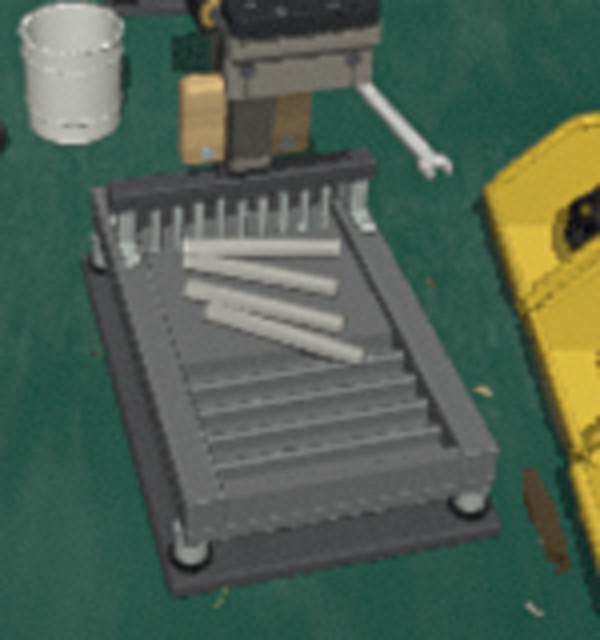

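g4: press holds near 6 N. The skids ride both rails ((130,255), (365,222)) and the first pin (260,247) is turning square to the tines. Continuing.

```bash
cat > run.py <<'E'
from comb import *
import json,sys
def go(y,yend,zc,roll,step=6,vel=.03,name=None):
    while y>yend+.01:
        y=max(y-step,yend)
        h=seg(y,zc,roll,vel);r=rd(3);pr(r,h)
        zc+=np.clip((r["press"]-6)/4000*.6,-.0004,.0004)
        roll+=np.clip((r["my"]+.1)/2.28*.4,-.05,.05)
        if h or r["press"]<2.5 or r["press"]>9 or r["fy"]>4.5:
            print("STOP");break
    print(y,zc,roll)
    if name:
        p,d=camera("side");cv2.imwrite(f"pics/{name}.png",cv2.resize(p[180:340,200:350,::-1],None,fx=4,fy=4,interpolation=cv2.INTER_CUBIC))
E
python3 -c "
from run import *
go(61,1,.10142,.028,name='g5')"
```

```text
z=0.1014 press=6.54 fy=0.52 fx=-0.30 mx=0.29 my=-0.09 t=17.00 y=54.73 False
z=0.1015 press=6.11 fy=-0.02 fx=-0.41 mx=0.19 my=-0.10 t=17.40 y=48.62 False
z=0.1015 press=5.56 fy=0.96 fx=-0.56 mx=0.25 my=-0.09 t=17.80 y=42.65 False
z=0.1015 press=6.06 fy=0.52 fx=-0.80 mx=0.27 my=-0.09 t=18.20 y=36.66 False
z=0.1015 press=5.87 fy=0.99 fx=-0.49 mx=0.22 my=-0.07 t=18.60 y=30.60 False
z=0.1015 press=6.04 fy=0.35 fx=-0.48 mx=0.23 my=-0.08 t=19.00 y=24.63 False
z=0.1015 press=6.23 fy=0.14 fx=-0.25 mx=0.23 my=-0.11 t=19.40 y=18.62 False
z=0.1015 press=6.02 fy=0.10 fx=-0.72 mx=0.25 my=-0.12 t=19.80 y=12.61 False
z=0.1015 press=5.33 fy=0.93 fx=-0.53 mx=0.28 my=-0.14 t=20.20 y=6.61 False
z=0.1014 press=6.66 fy=1.15 fx=-0.72 mx=0.31 my=-0.11 t=20.60 y=0.63 False
1 0.1014820030604315 0.02950224507565433
```

View pics/g5.png

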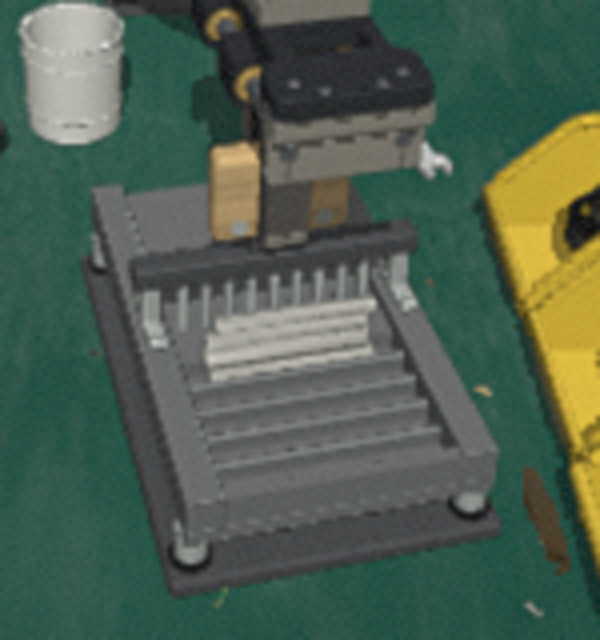

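All four pins lie bundled parallel to the grooves at (290,335). Now over the grooves, in smaller steps.

```bash
python3 -c "
from run import *
go(1,-50,.10148,.0295,step=4,vel=.025,name='g6')"
```

```text
z=0.1014 press=5.97 fy=1.60 fx=-0.31 mx=0.50 my=-0.13 t=21.01 y=-3.13 False
z=0.1015 press=5.57 fy=0.92 fx=-0.41 mx=0.46 my=-0.07 t=21.37 y=-7.29 False
z=0.1014 press=5.89 fy=1.53 fx=-0.97 mx=0.46 my=-0.10 t=21.73 y=-11.28 False
z=0.1014 press=6.14 fy=1.27 fx=-0.38 mx=0.38 my=-0.11 t=22.08 y=-15.31 False
z=0.1014 press=6.49 fy=1.71 fx=-0.41 mx=0.50 my=-0.09 t=22.44 y=-19.22 False
z=0.1014 press=5.98 fy=3.71 fx=0.10 mx=0.86 my=-0.18 t=22.80 y=-23.01 False
z=0.1015 press=5.86 fy=3.28 fx=-0.18 mx=0.90 my=-0.09 t=23.16 y=-27.11 False
z=0.1012 press=6.81 fy=1.06 fx=-0.77 mx=0.25 my=-0.22 t=23.42 y=-28.44 True
STOP
-31 0.10158783628150181 -0.004740148538507981
```

View pics/g6.png

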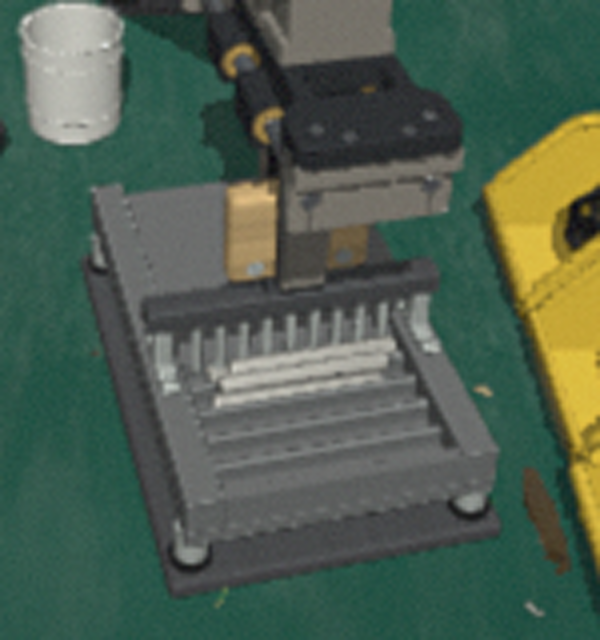

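```bash
python3 -c "
from run import *
go(-28.5,-60,.10145,.01,step=4,vel=.025,name='g7')"
```

```text
z=0.1014 press=6.04 fy=1.29 fx=-0.44 mx=0.45 my=-0.08 t=23.87 y=-32.63 False
z=0.1013 press=6.59 fy=0.59 fx=0.26 mx=0.31 my=-0.25 t=24.18 y=-35.69 True
STOP
-36.5 0.1015453892531467 -0.013299755434206896
```

View pics/g7.png

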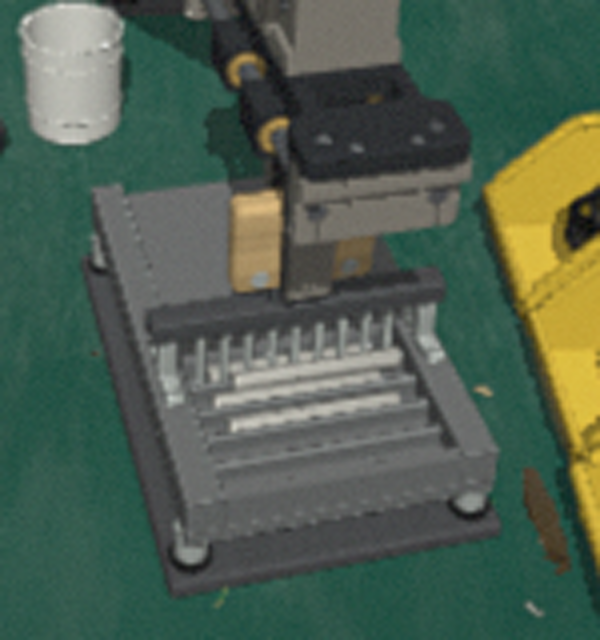

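Pins dropping one per groove: groove 1 under the tines, one at (300,385), one at (315,412), and a loose one at (320,368). Go on.

```bash
python3 -c "
from run import *
go(-36,-68,.10145,-.005,step=4,vel=.025,name='g8')"
```

```text
z=0.1012 press=7.16 fy=0.84 fx=-0.24 mx=0.28 my=-0.17 t=24.48 y=-36.70 True
STOP
-40 0.10162391306808342 -0.016784812948033825
```

View pics/g8.png

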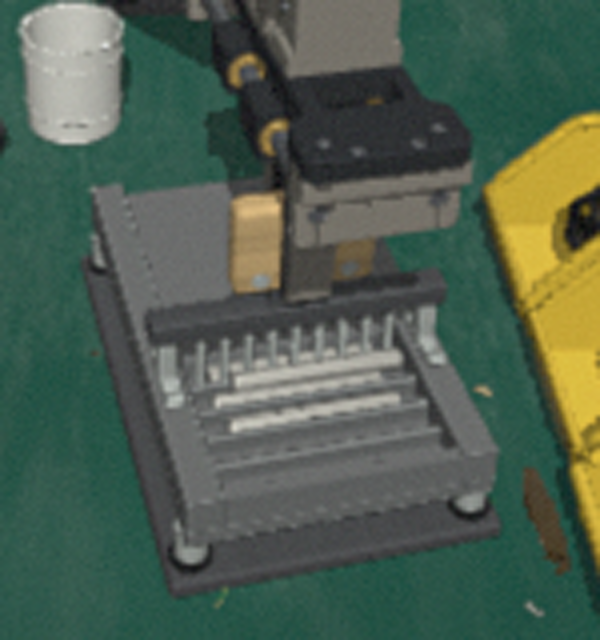

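```bash
python3 -c "
from run import *
print(seg(-31,.10145,-.01,.03,9)); pr(rd(3))
for y in (-35,-38,-41):
    h=seg(y,.10145,-.01,.015,8); s=read_state(); print(h,np.round(s['force'],1),'fyraw',np.array(s['force'])@EY); pr(rd(3))
    if h: break
p,d=camera('side');cv2.imwrite('pics/g9.png',cv2.resize(p[230:310,235:325,::-1],None,fx=7,fy=7,interpolation=cv2.INTER_CUBIC))
"
```

```text
False
z=0.1015 press=5.46 fy=-2.47 fx=0.61 mx=-0.37 my=-0.08 t=24.92 y=-31.04
False [-0.3  4.5  5.2] fyraw 4.454481239418639
z=0.1013 press=6.01 fy=3.59 fx=0.30 mx=0.98 my=-0.13 t=25.38 y=-34.59
False [-2.   7.5  4.9] fyraw 7.71010220987783
z=0.1013 press=7.05 fy=6.76 fx=0.23 mx=1.70 my=-0.25 t=25.78 y=-37.33
False [-0.3  2.6  4.7] fyraw 2.599809161456326
z=0.1014 press=6.54 fy=3.44 fx=-0.21 mx=0.89 my=-0.01 t=26.18 y=-41.14
```

View pics/g9.png

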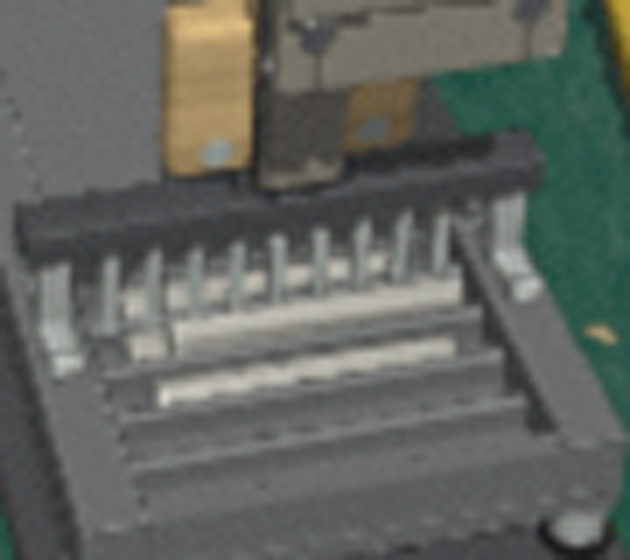

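Grooves 1, 2 and 3 hold a pin (ends at (140,300), (150,345), (165,392)); the fourth rides ahead of the tines at (320,312). The drag peak passed at 7.7 N.

```bash
sed -i 's/seg(y,zc,roll,vel);r/seg(y,zc,roll,vel,9);r/; s/r\["fy"\]>4.5/r["fy"]>8/' run.py; python3 -c "
from run import *
go(-41.1,-62,.10145,-.01,step=3.5,vel=.02,name='g10')"
```

```text
z=0.1012 press=6.57 fy=1.50 fx=-0.27 mx=0.42 my=-0.25 t=26.52 y=-42.82 True
STOP
-44.6 0.10153568874079123 -0.036209821023717344
```

View pics/g10.png

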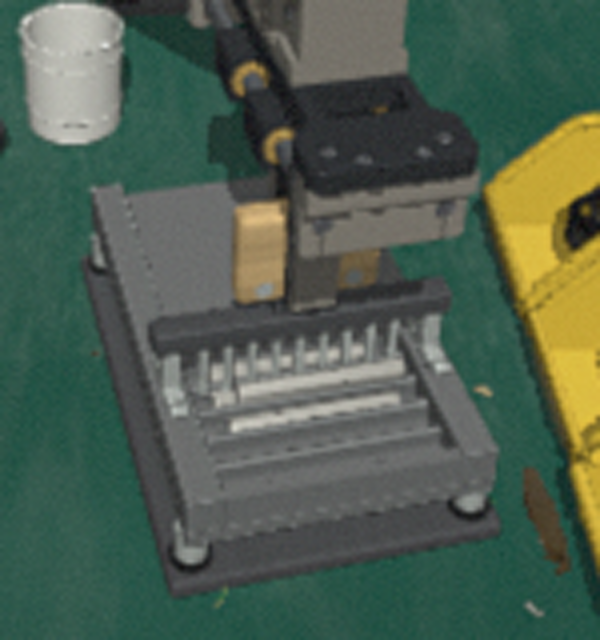

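```bash
cat > run2.py <<'E'
from comb import *
def go2(y,yend,zc,roll,step=3.5,vel=.02,name=None,tmax=12):
    t0=read_state()["time_s"];hits=0
    while y>yend+.3 and read_state()["time_s"]-t0<tmax:
        y2=max(y-step,yend)
        h=seg(y2,zc,roll,vel,9);s=read_state();fr=np.array(s["force"])@EY;r=rd(2);pr(r,h,"fr=%.1f"%fr)
        zc+=np.clip((r["press"]-6)/4000*.4,-.0002,.0002)
        roll+=np.clip((r["my"]+.1)/2.28*.3,-.03,.03)
        y=r["y"] if h else y2
        if r["press"]>9.5 or r["press"]<2.5: print("STOP");break
        if h or fr>9:
            hits+=1
            if fr>9 or hits>=3: print("ease back");seg(y+5,zc,roll,.03,15);y+=5;hits=0
        else: hits=0
    print(y,zc,roll)
    if name:
        p,d=camera("side");cv2.imwrite(f"pics/{name}.png",cv2.resize(p[230:310,235:325,::-1],None,fx=7,fy=7,interpolation=cv2.INTER_CUBIC))
E
python3 -c "
from run2 import *
go2(-42.8,-62,.10145,-.02,name='g11',tmax=6)"
```

```text
z=0.1012 press=7.75 fy=1.49 fx=0.06 mx=0.40 my=-0.22 t=26.84 y=-43.71 True fr=2.6
z=0.1014 press=6.27 fy=3.15 fx=-0.70 mx=0.92 my=0.03 t=27.22 y=-46.92 False fr=3.6
z=0.1014 press=6.15 fy=5.94 fx=-0.45 mx=1.58 my=-0.14 t=27.57 y=-50.23 False fr=6.6
z=0.1015 press=10.10 fy=11.77 fx=-0.32 mx=2.87 my=-0.16 t=27.93 y=-52.46 False fr=11.4
STOP
-54.20684518384556 0.10186707225609676 -0.030248524224704098
```

View pics/g11.png

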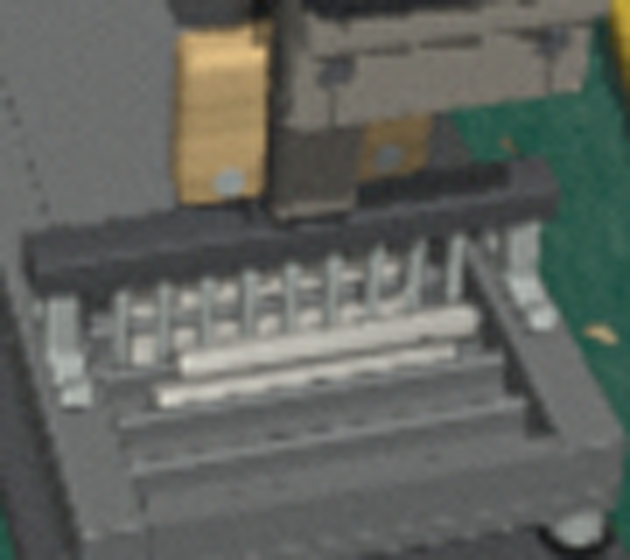

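Fourth pin jams against the ridge by groove 3 (fy 11.8 N). Ease back and comb again.

```bash
python3 -c "
from run2 import *
seg(-45,.1015,-.02,.04,20);pr(rd(3))
go2(-45,-64,.1015,-.02,step=5,vel=.03,name='g12',tmax=4)"
```

```text
z=0.1017 press=5.12 fy=-0.93 fx=0.59 mx=-0.04 my=-0.08 t=28.42 y=-45.40
z=0.1014 press=6.11 fy=1.11 fx=-0.32 mx=0.47 my=-0.05 t=28.77 y=-50.10 False fr=2.6
z=0.1015 press=6.06 fy=1.72 fx=-0.55 mx=0.50 my=0.00 t=29.12 y=-55.24 False fr=1.6
z=0.1016 press=5.62 fy=1.24 fx=-0.21 mx=0.29 my=0.04 t=29.47 y=-60.49 False fr=1.1
z=0.1015 press=6.00 fy=0.07 fx=-0.72 mx=0.26 my=-0.05 t=29.78 y=-64.39 False fr=1.9
-64 0.10147988927274168 0.024296111699822286
```

View pics/g12.png

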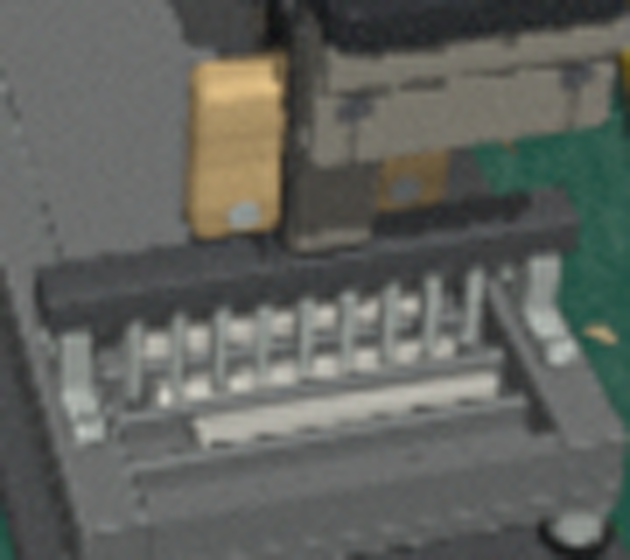

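The fourth pin dropped into groove 4 (345,408). On to the far wall.

```bash
python3 -c "
from run2 import *
go2(-64.3,-98,.10148,.02,step=5,vel=.03,tmax=6)
h=seg(-102.5,.10147,.01,.015,5);pr(rd(3),h)
p,d=camera('side');cv2.imwrite('pics/g13.png',cv2.resize(p[230:310,235:325,::-1],None,fx=7,fy=7,interpolation=cv2.INTER_CUBIC))
"
```

```text
z=0.1015 press=5.90 fy=0.68 fx=0.38 mx=0.29 my=-0.08 t=30.19 y=-69.66 False fr=2.2
z=0.1015 press=6.30 fy=0.65 fx=0.09 mx=0.31 my=-0.06 t=30.54 y=-74.67 False fr=1.0
z=0.1015 press=5.55 fy=0.09 fx=-0.15 mx=0.26 my=-0.07 t=30.89 y=-79.73 False fr=0.7
z=0.1015 press=5.91 fy=0.13 fx=0.35 mx=0.27 my=-0.09 t=31.24 y=-84.68 False fr=0.9
z=0.1015 press=5.19 fy=0.71 fx=-0.30 mx=0.25 my=-0.13 t=31.59 y=-89.70 False fr=0.5
z=0.1014 press=5.73 fy=0.96 fx=-0.08 mx=0.35 my=-0.12 t=31.94 y=-94.65 False fr=1.4
z=0.1014 press=7.15 fy=1.79 fx=-0.85 mx=0.38 my=-0.08 t=32.25 y=-98.27 False fr=1.1
-98 0.1014526440427386 0.029499782107636544
z=0.1013 press=6.25 fy=0.00 fx=0.41 mx=0.18 my=-0.19 t=32.66 y=-101.85 True
```

View pics/g13.png

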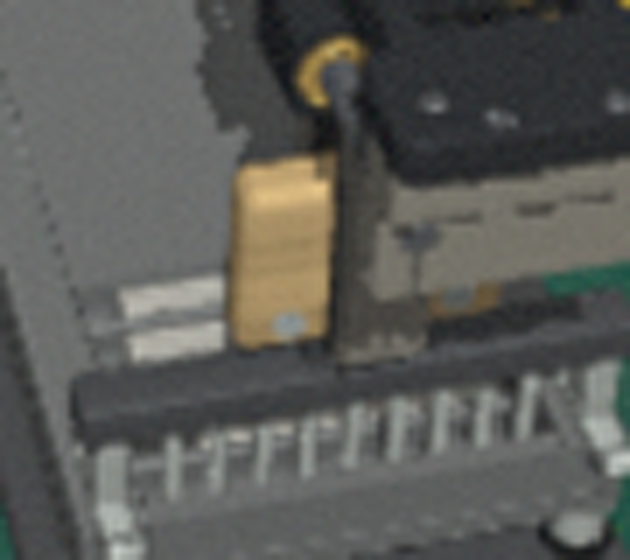

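At the wall. Lift off and inspect the pins.

```bash
cat > v.py <<'E'
from workcell import *
from h import *
import sys
n=sys.argv[1]
p,d=camera("side");np.savez(n+".npz",p=p,d=d)
cv2.imwrite(f"pics/{n}.png",cv2.resize(p[205:335,205:335,::-1],None,fx=4.5,fy=4.5,interpolation=cv2.INTER_CUBIC))
P=cloud(d,camera_params("side"));cx,cy=.5555,-.1435;a=np.radians(YAW)
t=np.stack([(P[...,0]-cx)*np.cos(a)+(P[...,1]-cy)*np.sin(a),-(P[...,0]-cx)*np.sin(a)+(P[...,1]-cy)*np.cos(a),P[...,2]],-1)*1000
for g in (-29,-45,-61,-77,-93):
    br=p.astype(int).min(-1)>140
    m=(abs(t[...,1]-g)<7)&(abs(t[...,0])<52)&br&(t[...,2]<70)&(t[...,2]>30);q=t[m]
    print(g,len(q),np.round(np.percentile(q,[2,50,98],axis=0),1).tolist() if len(q)>5 else None)
m=(abs(t[...,1])<105)&(abs(t[...,0])<48)&(t[...,2]<70);q=t[m];print("max z inside",np.percentile(q[:,2],[50,90,99,100]))
print(read_state()["time_s"])
E
python3 - <<'E'
from comb import *
seg(-99.5,.1014,.02,.02,20)
move_straight(tp(-.5,-99.5,.135),vel=.06)
goto(tp(-.5,0,.20),ori(YAW))
goto([.535,.15,.2],ori(8))
E
python3 v.py g14
```

```text
-29 122 [[-34.9, -32.5, 44.7], [-1.4, -29.7, 47.2], [36.4, -25.8, 49.2]]
-45 129 [[-37.5, -48.4, 44.7], [-3.6, -45.7, 47.3], [33.9, -41.7, 49.1]]
-61 111 [[-34.7, -66.0, 45.9], [0.8, -63.6, 48.0], [38.5, -59.8, 50.0]]
-77 147 [[-28.7, -80.6, 44.8], [5.6, -78.1, 47.3], [44.5, -74.3, 49.0]]
-93 0 None
max z inside [47.75472861 49.15552093 50.19953564 55.42955118]
35.4
```

View pics/g14.png

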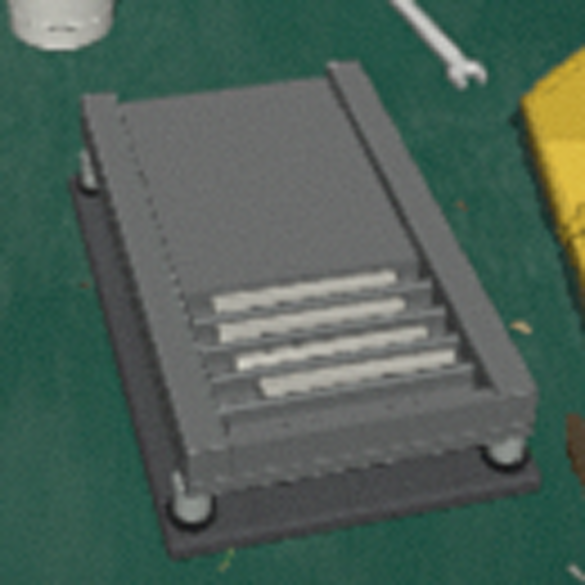

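All four pins sit in grooves 1–4 (rows 300, 320, 345, 370), but pin 3 reads about 1.7 mm off centre and 0.8 mm higher. I'll take a closer look with the wrist camera.

```bash
cat > w.py <<'E'
exec(open("d.py").read().split("P,p=L")[0])
import sys
n=sys.argv[1]
Q,p=L(n)
a=np.radians(YAW);cx,cy=.5543,-.1441
t=np.stack([(Q[...,0]-cx)*np.cos(a)+(Q[...,1]-cy)*np.sin(a),-(Q[...,0]-cx)*np.sin(a)+(Q[...,1]-cy)*np.cos(a),Q[...,2]],-1)*1000
for x0,x1 in[(-26,-6),(-6,14),(14,34)]:
    print("x",x0,x1)
    for y in range(-20,-104,-1):
        m=(t[...,0]>x0)&(t[...,0]<x1)&(abs(t[...,1]-y)<.6)&(t[...,2]>30)&(t[...,2]<62)
        if m.sum()>2: print(y,"%.1f"%np.median(t[m][:,2]),int(np.median(p[m].sum(-1)//3)),end=" | ")
    print()
E
python3 - <<'E'
from workcell import *
from h import *
goto([.58,-.09,.165],ori(YAW));pause(.2)
s=read_state();p,d=camera("wrist");np.savez("w3.npz",p=p,d=d,pos=s["tool_pos"],ori=s["orientation"])
cv2.imwrite("pics/w3.png",p[:,:,::-1]);print(s["time_s"])
E
python3 w.py w3
```

```text
36.575
x -26 -6
-20 46.6 143 | -21 46.5 143 | -22 46.1 141 | -23 46.5 126 | -24 43.6 109 | -25 45.2 140 | -26 45.6 209 | -27 45.8 218 | -28 46.3 216 | -29 45.9 216 | -30 45.7 215 | -31 44.7 199 | -32 43.1 179 | -34 39.4 55 | -35 42.4 56 | -36 45.9 111 | -37 46.1 147 | -38 46.1 147 | -39 43.3 120 | -40 43.4 114 | -41 45.4 124 | -42 46.1 199 | -43 46.0 221 | -44 46.0 220 | -45 45.7 221 | -46 45.7 220 | -47 44.9 200 | -48 43.8 143 | -49 41.9 125 | -50 42.6 53 | -51 44.0 59 | -52 46.3 126 | -53 46.2 152 | -54 46.2 149 | -55 46.4 103 | -57 40.9 90 | -58 42.8 90 | -59 45.4 172 | -60 46.0 194 | -61 46.2 192 | -62 46.8 186 | -63 47.0 205 | -64 46.3 217 | -65 45.1 214 | -66 44.8 143 | -67 45.3 76 | -68 46.4 124 | -69 46.5 151 | -70 45.8 148 | -71 44.7 128 | -72 43.8 106 | -73 44.7 110 | -74 45.6 195 | -75 45.8 222 | -76 46.0 221 | -77 46.1 222 | -78 45.6 224 | -79 45.1 200 | -80 43.4 139 | -82 41.8 47 | -83 43.8 54 | -84 46.5 111 | -85 46.0 151 | -86 45.8 154 | -90 37.7 151 | -91 37.9 83 | -92 37.6 87 | -93 37.4 86 | -94 37.4 87 | -95 37.5 88 | -96 37.5 88 | -97 37.6 90 | -98 38.7 68 | -99 42
[... 1644 characters left out ...]
 43.2 59 | -51 42.5 56 | -52 46.4 120 | -53 46.6 151 | -54 46.0 139 | -57 38.5 99 | -58 42.0 92 | -59 45.1 129 | -60 46.2 166 | -61 46.9 189 | -62 46.9 209 | -63 46.8 215 | -64 46.1 212 | -65 45.8 203 | -66 44.8 182 | -67 45.4 77 | -68 46.5 120 | -69 46.4 148 | -70 46.2 140 | -71 43.7 110 | -72 43.5 106 | -73 44.8 142 | -74 46.2 175 | -75 46.1 194 | -76 46.3 208 | -77 46.4 223 | -78 46.1 228 | -79 45.5 205 | -80 43.0 109 | -82 43.8 48 | -83 43.7 50 | -84 46.3 129 | -85 46.4 147 | -86 46.3 151 | -90 38.3 99 | -91 37.7 119 | -92 37.3 85 | -93 37.8 87 | -94 37.7 88 | -95 37.2 88 | -96 37.3 88 | -97 37.8 89 | -98 38.1 77 | -99 41.9 54 | -100 46.6 87 | -101 46.6 87 | -102 46.1 73 | -103 45.5 61 |
```

View pics/w3.png

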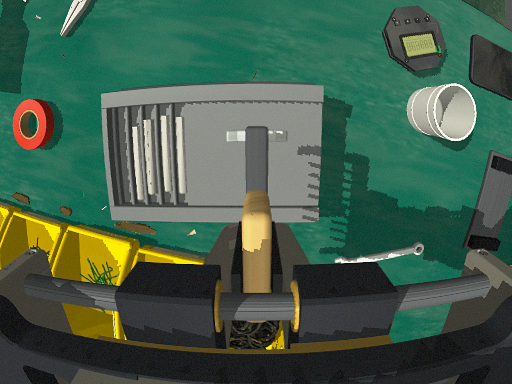

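w3 and its depth profile show pins 1, 2 and 4 flat (tops about 1 mm below the ridges). Pin 3 is cocked about 15°, leaning on the −y side of its groove and 0.8 mm high. There is time (36.6 s), so I'll comb a second light pass; its small jolts may settle the pin.

```bash
python3 - <<'E'
from comb import *
goto(tp(-.5,5,.13),rori(.02))
move_straight(tp(-.5,5,.105),vel=.06);pause(.1)
h=seg(5,.1016,.02,.02,12);pr(rd(2),h)
z=.1014
for y in(-40,-75,-101):
    h=seg(y,z,.02,.06,12);r=rd(2);pr(r,h)
    if h:break
move_straight(tp(-.5,-99.5,z),vel=.03)
move_straight(tp(-.5,-99.5,.135),vel=.3)
goto([.58,-.09,.165],ori(YAW));pause(.2)
s=read_state();p,d=camera("wrist");np.savez("w4.npz",p=p,d=d,pos=s["tool_pos"],ori=s["orientation"]);print(s["time_s"])
E
python3 w.py w4 | grep -A1 "x -6"
```

```text
z=0.1021 press=4.10 fy=-0.19 fx=1.62 mx=0.04 my=-0.21 t=38.01 y=4.74 False
z=0.1015 press=5.41 fy=-3.32 fx=-1.72 mx=-0.59 my=0.12 t=38.94 y=-40.79 False
z=0.1016 press=5.27 fy=-3.34 fx=-0.74 mx=-0.60 my=0.08 t=39.71 y=-76.08 False
z=0.1014 press=5.98 fy=0.20 fx=-0.02 mx=0.02 my=-0.12 t=40.33 y=-101.73 False
41.7
x -6 14
-20 46.8 141 | -21 46.6 142 | -22 46.6 136 | -23 46.3 126 | -24 44.2 117 | -25 45.3 135 | -26 45.9 185 | -27 46.2 207 | -28 46.1 218 | -29 46.3 219 | -30 45.8 222 | -31 44.8 188 | -32 42.9 159 | -33 42.1 124 | -34 38.2 73 | -35 42.2 57 | -36 46.1 119 | -37 46.6 147 | -38 46.3 139 | -39 43.6 121 | -40 44.0 122 | -41 45.3 135 | -42 46.0 184 | -43 46.1 204 | -44 45.9 216 | -45 46.1 222 | -46 46.0 224 | -47 45.1 198 | -48 43.3 149 | -50 42.8 56 | -51 43.7 61 | -52 46.5 118 | -53 46.8 151 | -54 46.2 138 | -55 45.2 111 | -57 42.7 91 | -58 42.6 93 | -59 45.5 154 | -60 46.0 187 | -61 46.4 203 | -62 46.9 203 | -63 47.0 212 | -64 46.4 211 | -65 45.1 186 | -66 44.3 157 | -67 45.8 81 | -68 46.4 123 | -69 46.8 149 | -70 46.3 144 | -71 44.1 115 | -72 43.6 116 | -73 44.7 123 | -74 46.1 186 | -75 46.1 213 | -76 46.0 221 | -77 46.1 223 | -78 46.3 221 | -79 44.6 201 | -80 43.8 162 | -82 42.7 47 | -83 42.7 49 | -84 45.9 123 | -85 46.1 147 | -86 45.7 152 | -90 37.9 145 | -91 37.4 143 | -92 37.1 97 | -93 37.8 86 | -94 37.7 88 | -95 37.5 88 | -96 37.7 87 | -97 38.0 88 | -98 40.4 59 | -99 42.9 53 | -100 45.9 87 | -101 46.3 90 | -102 45.8 81 | -103 45.1 57 |
```

The second pass changed nothing. Pin 3 lies in its groove about 0.8 mm high on a corner, below the tines' reach. Now to return the rake to its stand.

```bash
python3 - <<'E'
from comb import *
X,Y,A=.5408,.2632,2.55
goto([X-.005,.10,.19],ori(7))
goto([X,Y,.14],ori(A))
move_straight([X,Y,.078],vel=.08);pause(.25)
f=rd(3);p,d=camera("side");np.savez("g16.npz",p=p,d=d);cv2.imwrite("pics/g16.png",cv2.resize(p[140:200,200:300,::-1],None,fx=7,fy=7,interpolation=cv2.INTER_CUBIC))
s=read_state();print(s["time_s"],s["tool_pos"],s["force"])
E
```

```text
44.55 [0.54098383 0.26328173 0.07833881] [-0.29196149 -0.65470943 -2.35424247]
```

View pics/g16.png

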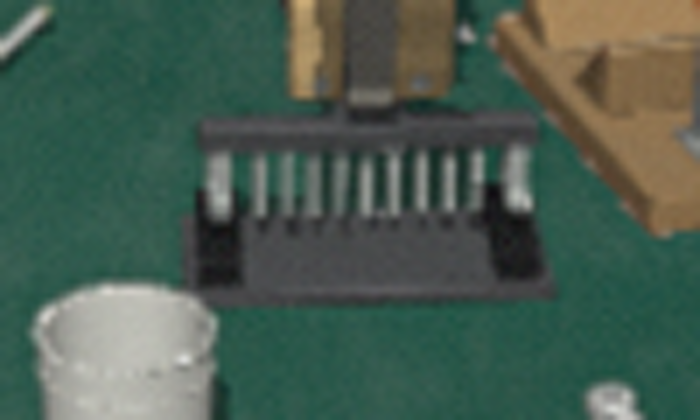

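Skids hover over the black bars ((218,205), (517,200)), centred. Lower, release and retreat.

```bash
python3 - <<'E'
from comb import *
X,Y=.5408,.2632
move_straight([X,Y,.071],vel=.04);pause(.1)
h=move_straight([X,Y,.0655],vel=.008,threshold=2.5);pr(rd(3),h)
s=read_state();print(s["tool_pos"],s["wrist_torque"])
grip(1.0);pause(.2);s=read_state();print(s["width"],s["tool_pos"],s["force"])
move_straight([X,Y,.18],vel=.12)
goto([.545,.262,.27],ori(0))
s=read_state();p,d=camera("wrist");np.savez("w5.npz",p=p,d=d,pos=s["tool_pos"],ori=s["orientation"])
cv2.imwrite("pics/w5.png",p[:,:,::-1])
p,d=camera("side");np.savez("g17.npz",p=p,d=d);cv2.imwrite("pics/g17.png",cv2.resize(p[140:340,180:340,::-1],None,fx=3,fy=3,interpolation=cv2.INTER_CUBIC))
cv2.imwrite("pics/g18.png",cv2.resize(p[140:200,200:300,::-1],None,fx=7,fy=7,interpolation=cv2.INTER_CUBIC))
print(s["time_s"])
E
sed 's/"w2"/"w5"/g' e.py | sed '/Q,q_=/,$d' > e5.py; python3 e5.py
```

```text
z=0.0679 press=7.76 fy=0.08 fx=-0.08 mx=0.05 my=0.01 t=45.49 y=401.94 True
[0.54086823 0.2632365  0.0679161 ] [0.07477078 0.01404059 0.04840523]
0.9983098472995872 [0.54012764 0.2628439  0.06712517] [0.29209507 0.06969748 0.06626396]
48.4417
w2 grip top 634 c [541.5 257.9] sz [63.8 13.4] ang 1.87 z [108.3 111.3 113.1]
pca [0.54055811 0.25793389] 1.9028358527520546
w2 crossbar 446 c [540.5 257.8] sz [134.8  14.1] ang 1.39 z [53.4 55.5 57.3]
table z near stand -0.0014235298742600322
```

View pics/g18.png

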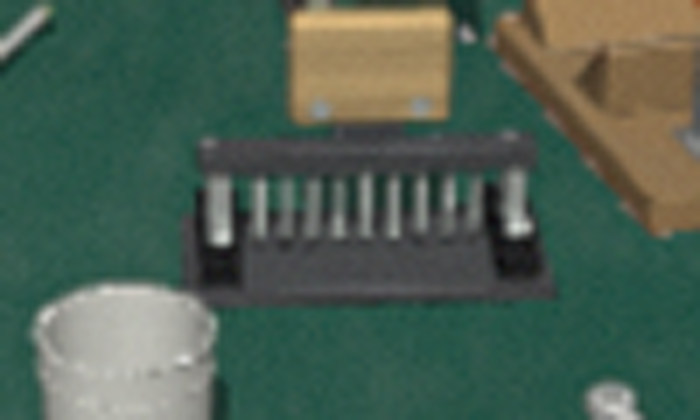

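View pics/g17.png

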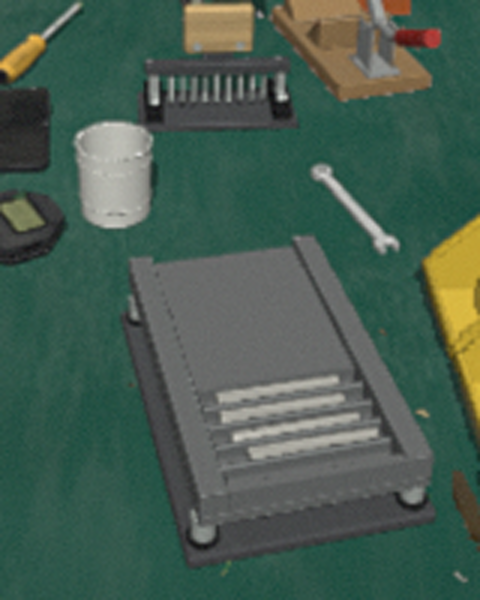

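```bash
sed 's/"w2"/"w5"/g' d.py > d5.py; sed -i 's/d\.py/d5.py/' e5.py; python3 e5.py; python3 d5.py | grep -E "plate|bar"; python3 v.py g19
```

```text
w2 grip top 631 c [540.7 261.9] sz [62.9 13.4] ang 2.43 z [108.3 111.2 113. ]
pca [0.53944431 0.26181895] 2.3494475915055206
w2 crossbar 464 c [540.7 262.2] sz [135.7  14.2] ang 2.46 z [53.3 55.5 57.2]
table z near stand -0.0014291287998104973
plate 2687 c [540.6 263.7] sz [149.4  70.6] ang 2.5 z [4.9 6.7 8.4]
bar 339 c [480.4 261.1] sz [19.  63.4] ang 2.11 z [18.2 19.6 21.3]
bar 262 c [600.9 265.9] sz [18.4 63.8] ang 2.62 z [18.3 19.9 23.3]
-29 119 [[-35.4, -32.7, 44.6], [-0.9, -30.0, 47.5], [35.9, -25.8, 49.5]]
-45 125 [[-37.5, -48.7, 44.8], [-3.2, -45.9, 47.6], [33.8, -41.9, 49.6]]
-61 109 [[-34.9, -66.1, 46.0], [0.8, -63.8, 48.2], [37.8, -60.3, 50.3]]
-77 142 [[-29.0, -80.7, 45.0], [4.3, -77.9, 47.4], [44.6, -73.8, 49.1]]
-93 0 None
max z inside [47.78506807 49.17662204 50.28731293 55.59359856]
48.5917
```

View pics/w5.png

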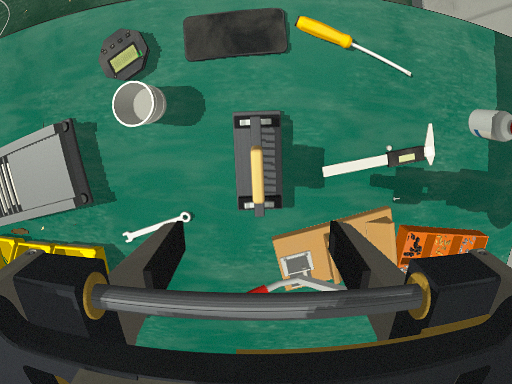

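The rake stands within 2 mm and 0.1° of the stand's axis, and the cup and spanner have not moved. Handing in.

```bash
python3 -c "
from workcell import *
sign_off()"
```

```text
the job is handed in; nothing more can be done
```

The rake combed all four pins into grooves 1–4, one to a groove, and is back on its stand. However, the pin in groove 3 does not lie flat. I handed in at about 48.6 s of the 67 s allowed.

- **Combing:** I found the rails by touch at a height of about 55.5 mm. The readings between combing steps stayed at 5–8 N, apart from one of about 10 N. That one came when the fourth pin jammed at groove 3. I eased back and combed again, and it went into groove 4. I then went on until the tines were at the far wall.
- **Pins:** Pins 1, 2 and 4 lie flat, with their tops about 1 mm below the ridges. Pin 3 is cocked about 15° against the far side of its groove and sits about 0.8 mm high. It is below the tines' reach, so a second light pass did not change it.
- **Rake:** It stands on both bars, about 1.5 mm off the stand's centre and within about 0.1° of its axis. In the last pictures the cup and spanner look unmoved.
- **Touchdown on the stand:** the reading was 7.8 N, more than the 2.5 N I set it to stop at.

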